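Stamp the unmarked parts carton in the drone workshop

ROBOT

A 7-joint arm with a two-finger parallel gripper is mounted at the origin on the work surface. World frame = base frame: x ahead of the robot, y to its left, z up, the work surface at z = 0. Lengths are in mm, angles in rad, forces in N, time in s.
With the tool pointing down it reaches from about 400 to 875 mm from the base axis. Payload 19.3 kg.
Tool frame: the origin (TCP) lies at the very end of the fingers, on their centre line; the grasp point (between the pads) lies 19 mm behind it (grip_point_offset is the z of the grasp point in the tool frame, in mm); z points along the fingers, y is the line along which they close (so a half turn about z gives the same grasp; the last joint's range is limited). The gripper opens to 85 mm and grips with 20 to 120 N. Pads are 22 mm wide; open, the fingers measure 114 mm over their backs; the gripper's body (76 mm by 85 mm) begins 54 mm behind the grasp point. The pads swing forward as they close: fully open they stand 13 mm farther back than shut.
Start: joints at [1.178, 0.521, -0.036, 1.599, 0.021, 1.021, -0.113], TCP at [198.236, -592.72, 231.291] pointing down, gripper open.
Joint ranges: [-2.91, 2.91], [-0.3, 2.13], [-1.5, 1.42], [0.17, 2.43], [-1.26, 4.41], [0.16, 1.93], [-2.52, 2.52]. Speed limits (rad/s): [1.89, 1.89, 2.39, 2.39, 3.01, 3.01, 3.01].

INTERFACE

Orientations are given as a 3x3 rotation matrix whose columns are the frame's x, y, z axes.
In Python, from workcell import movep, movel, goto_joints, open_gripper, clamp, wait, inverse_kinematics, read_state, camera, PlanningError, finish_job, grip_point_offset gives the robot as it stands. Calls block until the motion is done:
- movep(position, orientation): joint-space move of the TCP to a pose.
- movel(position, frame=None, max_speed=150, guard=None): straight line of the TCP; frame=None keeps the orientation; max_speed is the mean speed in mm/s. With guard (N) it stops when the force on the tool has changed by that much, and returns True; else False.
- goto_joints(angles): joint-space move.
- open_gripper() and clamp(): open the fingers fully, or close them until they stop; the grip force is fixed at half the most.
- wait(seconds).
- inverse_kinematics(position, orientation): joint angles nearest the present ones, or None.
- read_state(): the state.
- camera(name): name is "scene" or "top" or "wrist"; returns a dict with "image" (480x640x3 uint8, blue, green, red), "range_z" (480x640 float32, mm along the optical axis (not along the pixel's ray), 0 where there is no reading), "fx", "fy", "cx", "cy" (pixels), "dist_coeffs" ([k1, k2, p1, p2, k3] as OpenCV has them; the pictures are not rectified), "cam_to_world" (4x4, takes a point from camera to world coordinates). Camera axes: x right, y up, looking along -z (the intrinsics and any distortion apply to the point x, -y, -z); pixel columns grow to the right and rows downward; lengths in mm; the calibration is good to about 2 mm. A picture is of the moment at which its call begins.
A pose or a line that the arm cannot do raises PlanningError and nothing moves.
- finish_job(): hands the job in; it is judged then, once.
The state is a dict: "time": time; "qpos": joint angles; "qvel": joint speeds; "joint_efforts": joint torques, N m; "eef_pos": TCP position; "tool_rot": TCP orientation; "ft_force": force on the tool from outside, world axes, zero at the start; "torque": the same for the moment, N m; "finger_gap": finger opening in mm; "gripper_force": force on a finger pad.
Only numpy, scipy, OpenCV 4.12 (cv2) and the standard library are available. Lean on these libraries where they do the work, as an engineer would, in place of code of your own. Each camera call takes 0.05 s, during which the arm holds its last target. There are 200 camera calls.

TASK

One of the three small drone-part cartons has no inspection mark yet: its printed ring is empty. Take the orange-handled stamp, press it down squarely inside that ring until its sprung pad is well pushed in, hold it a moment without sliding it or crushing the carton, lift it straight up, then gently stand the stamp upright on the black rubber mat again and let go. Do not shift the cartons (no more than a nudge) and leave the black-handled stamp and the two marked cartons alone.

Things in the scene. Friction and masses are not known exactly. Their poses are not given: they have to be found in the camera images.
- stamp: The orange-handled stamp to use, 102 mm tall, 0.13 to 0.21 kg, standing upright on the mat. From the bottom: orange round pad 38 mm in diameter, grey sleeve 44 mm in diameter from 18 to 50 mm height, thin neck, orange cylindrical handle 32 mm in diameter from 62 to 102 mm height (grip it there). Round about its z axis, so any grip yaw will do. Origin: centre of the underside when not pressed in; z points up along the handle.
- stamp_pad: The stamp's round orange pad (38 mm in diameter, 8 mm thick), carried by the plunger. Origin: centre of its underside; z up along the handle.
- plunger (a joint): How far the pad is pushed up into the stamp, in m: 0 when lifted, 0.010 at the stop. A spring resists: about 4 N to start moving, rising evenly to 12 N at the stop. A good print needs more than 6 mm, held a third of a second.
- carton_new: The unmarked cardboard carton, 120 x 100 x 45 mm (x, y, z), 0.7 to 1 kg, loose on the table, with a white label on top bearing an empty black ring. Origin: centre of its underside.
- ring (a point): Centre of the empty ring on top of the unmarked carton, on the carton's top face (45 mm above the table). The ring is 68 mm inside; the pad belongs inside it.
- mat: Black rubber stamp mat, 130 x 220 x 3 mm (x, y, z), fixed to the table, turned by at most 0.3 rad. The two stamps stand on it, within 12 mm of its y axis, one about 55 mm to either side of the middle (either way round). Origin: centre of its underside; its top is 3 mm higher.
- stamp_black: Bystander: a stamp of the same shape with a black handle, on the same mat. Origin: centre of its underside.
- carton_done1: Bystander: a carton of the same size, with an orange disc already stamped in its ring. Origin: centre of its underside.
- carton_done2: Bystander: another carton already marked with an orange disc. Origin: centre of its underside.

How it is judged:
By the outcome, as a careful person would: the job done as asked, in the order asked, and still so for the second after the job is handed in, with the robot touching nothing.
It also fails if it takes over 45 s, if anything falls off the work surface, if the arm or the gripper's body presses on something with over 40 N, if the wrist force passes 120 N, or if a joint passes its speed limit or range.

## Working session

There is one attempt and no reset: what is moved stays moved. The work goes in short steps, each a Python script; the robot and the scene stay as the last script left them, time stands still between calls to the robot, and variables do not carry over. Pictures are saved under pics/ and viewed, at most 10 in all, crops included, and the job is handed in when it is done.

```bash
mkdir -p pics
cat > h.py <<'E'
import numpy as np, cv2
from workcell import *
def cloud(c):
    """world xyz for each pixel (nan where no range)"""
    K=np.array([[c["fx"],0,c["cx"]],[0,c["fy"],c["cy"]],[0,0,1]]); h,w=c["range_z"].shape
    u,v=np.meshgrid(np.arange(w,dtype=float),np.arange(h,dtype=float))
    n=cv2.undistortPoints(np.stack([u.ravel(),v.ravel()],1)[:,None],K,np.array(c["dist_coeffs"],float)).reshape(h,w,2)
    z=np.where(c["range_z"]>0,c["range_z"],np.nan)
    p=np.stack([n[...,0]*z,-n[...,1]*z,-z],-1); T=np.array(c["cam_to_world"])
    return p@T[:3,:3].T+T[:3,3]
E
python3 - <<'E'
from h import *
for n in("top","scene"):
    c=camera(n); cv2.imwrite(f"pics/{n}0.png",c["image"]); np.savez(f"{n}0.npz",img=c["image"],P=cloud(c))
    print(np.round(c["cam_to_world"],2).tolist(),c["fx"])
s=read_state(); print(s["tool_rot"],s["finger_gap"],s["ft_force"],s["time"],grip_point_offset)
E
```

```text
[[-0.02, 0.98, -0.17, 328.0], [-1.0, -0.02, 0.01, -15.64], [0.01, 0.17, 0.98, 1262.99], [0.0, 0.0, 0.0, 1.0]] 608.6583686253522
[[0.88, -0.26, 0.4, 900.15], [0.48, 0.48, -0.74, -625.94], [0.0, 0.84, 0.55, 526.38], [0.0, 0.0, 0.0, 1.0]] 469.8583714855064
[[ 9.48362775e-01  3.17187470e-01 -3.95353794e-04]
 [ 3.17187708e-01 -9.48362304e-01  9.48060016e-04]
 [-7.42258770e-05 -1.02450619e-03 -9.99999472e-01]] 85.03158649664812 [1.03039538 0.05527816 0.02883971] 0.1 -18.700000000000003
```

View pics/top0.png

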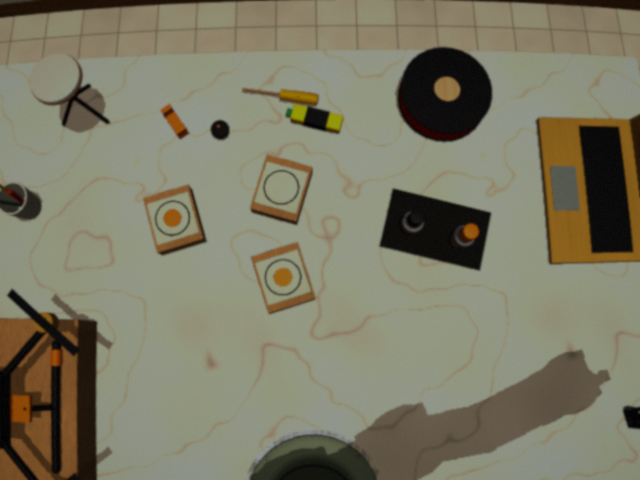

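View pics/scene0.png

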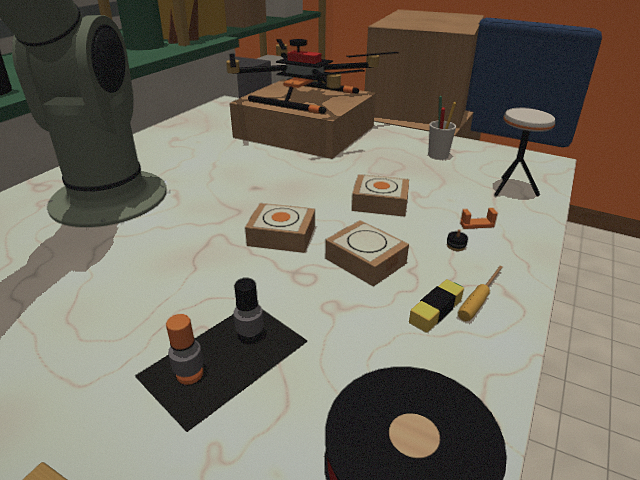

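Run:
```python
from h import *
for n in("top","scene"):
    d=np.load(f"{n}0.npz"); im=d["img"].astype(int); P=d["P"]; b,g,r=im[...,0],im[...,1],im[...,2]
    x,y,z=P[...,0],P[...,1],P[...,2]
    print(n,"table z",np.nanmedian(z[250:330,240:420]) )
    if n=="top": box=np.s_[195:250,390:490]; ring=np.s_[150:225,245:318]
    else: box=np.s_[270:390,150:280]; ring=np.s_[222:262,335:402]
    m=np.zeros(z.shape,bool); m[box]=1
    for nm,mm in (("orange",m&(z>95)&(r>b+60)),("black",m&(z>95)&(r<b+40)),):
        q=P[mm]; print(nm,len(q),np.round(np.nanmedian(q,0),1),np.round(np.nanmin(q,0),1),np.round(np.nanmax(q,0),1))
    m[:]=0; m[ring]=1; mt=m&(z>38)&(z<52)
    q=P[mt][:,:2].astype(np.float32); print("carton top",cv2.minAreaRect(q),np.nanmedian(z[mt]))
    dark=mt&(im.max(-1)<(120 if n=="top" else 90)); q=P[dark]; rect=cv2.minAreaRect(P[mt][:,:2].astype(np.float32))
    q=q[np.hypot(*(q[:,:2]-rect[0]).T)<44]
    A=np.c_[2*q[:,:2],np.ones(len(q))]; s=np.linalg.lstsq(A,(q[:,:2]**2).sum(1),rcond=None)[0]
    print("ring",len(q),s[:2],np.sqrt(s[2]+s[0]**2+s[1]**2))
d=np.load("top0.npz"); im=d["img"]; P=d["P"]; m=np.zeros(im.shape[:2],bool); m[180:275,375:497]=1
m&=(im.max(-1)<60)&(P[...,2]<12); print("mat",cv2.minAreaRect(P[m][:,:2].astype(np.float32)))
```

```text
top table z 0.17875829207719107
orange 211 [ 530.7 -319.8  103.8] [ 515.1 -335.8   97.1] [ 545.3 -304.2  109.8]
black 215 [ 560.7 -213.4  103.8] [ 545.5 -230.2   95.8] [ 577.3 -198.3  109.9]
carton top ((639.2523193359375, 53.41471862792969), (101.10786437988281, 122.61308288574219), 73.46550750732422) 44.726073985588414
ring 231 [639.5818687   53.56886229] 35.4966920010181
scene table z 0.9496655530048201
orange 401 [ 535.  -321.9  104.5] [ 517.9 -334.3   95.1] [ 547.8 -303.7  107.2]
black 348 [ 566.9 -217.   105. ] [ 547.5 -229.4   95.1] [ 579.9 -197.   107.1]
carton top ((639.784912109375, 55.37877655029297), (102.15235137939453, 123.34690856933594), 72.78075408935547) 46.15340078445905
ring 68 [640.38643021  56.36025564] 35.66915353328082
mat ((554.9939575195312, -272.07037353515625), (217.2310028076172, 128.61119079589844), 75.2057876586914)
```

```bash
cat >> h.py <<'E'
def R(s): 
    y=s*np.array([.967,-.255,0]); y/=np.linalg.norm(y); z=np.array([0,0,-1.]); return np.stack([np.cross(y,z),y,z],1)
E
python3 - <<'E'
from h import *
q0=np.array(read_state()["qpos"])
for s in(1,-1):
    print(s,[None if (q:=inverse_kinematics(p,R(s))) is None else np.round(q,2).tolist() for p in ([531.5,-319.5,200],[531.5,-319.5,66],[640,54.5,200],[640,54.5,105])])
ok=[s for s in(1,-1) if inverse_kinematics([531.5,-319.5,66],R(s)) is not None and inverse_kinematics([640,54.5,105],R(s)) is not None]
s=min(ok,key=lambda s:np.abs(inverse_kinematics([531.5,-319.5,66],R(s))-q0).max()); print("use",s)
movep([531.5,-319.5,190],R(s))
c=camera("wrist"); cv2.imwrite("pics/w0.png",c["image"]); P=cloud(c); np.savez("w0.npz",img=c["image"],P=P)
im=c["image"].astype(int); q=P[(im[...,2]>im[...,0]+60)&(P[...,2]>98)&(P[...,2]<112)]
q=q[np.hypot(*(q[:,:2]-[531.5,-319.5]).T)<30]; print(len(q),cv2.minEnclosingCircle(q[:,:2].astype(np.float32)),np.median(q,0))
t=read_state(); print(t["eef_pos"],t["time"])
E
```

```text
1 [[0.67, 0.56, -0.33, 1.63, 0.21, 0.98, 0.01], [0.62, 0.73, -0.26, 1.72, 0.27, 0.73, -0.03], [0.19, 0.63, -0.56, 1.56, 0.37, 1.06, -0.73], [0.13, 0.73, -0.47, 1.63, 0.41, 0.87, -0.76]]
-1 [[-0.02, 0.66, 0.74, 1.67, -0.51, 1.01, -2.51], [0.13, 0.79, 0.49, 1.75, -0.52, 0.73, -2.51], [0.53, 0.91, -1.28, 1.54, 0.88, 1.36, 2.05], [0.53, 1.06, -1.28, 1.61, 1.05, 1.3, 1.95]]
use 1
1521 ((532.30224609375, -318.9673767089844), 15.494901657104492) [ 532.69485414 -318.02234288  103.98672261]
[ 530.62460167 -321.03151516  190.07814671] 1.7417
```

View pics/w0.png

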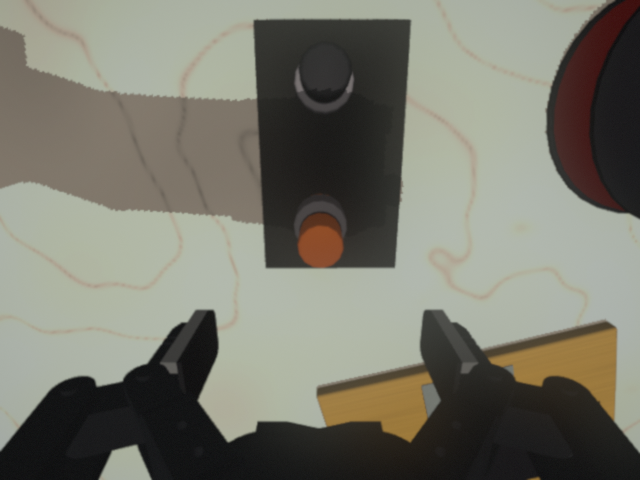

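Run:
```python
from h import *
t=read_state(); print(t["eef_pos"])
movel([532,-319.2,67],R(1),max_speed=90); wait(.3); t=read_state(); print(t["eef_pos"],t["ft_force"])
clamp(); wait(.3); t=read_state(); print(t["finger_gap"],t["gripper_force"],t["eef_pos"],t["ft_force"])
movel([532,-319.2,105],max_speed=60); wait(.3)
t=read_state(); print(t["finger_gap"],t["eef_pos"],t["ft_force"],t["torque"],t["time"])
c=camera("scene"); cv2.imwrite("pics/s1.png",cv2.resize(c["image"][200:420,80:330],(750,600)))
```

```text
[ 530.62460167 -321.03151516  190.07814671]
[ 532.07409249 -319.25197399   67.1758062 ] [ 0.56749244 -0.03225197  0.62461995]
30.47206626868735 58.97894561290741 [ 532.06535527 -319.23096919   67.06727631] [0.59261059 0.25210942 2.83180534]
30.734550315907356 [ 531.90933931 -319.10846071  104.71677242] [-0.78601902  0.27778423 -1.95801095] [ 0.03100232 -0.03302918 -0.00118914] 5.4833
```

View pics/s1.png

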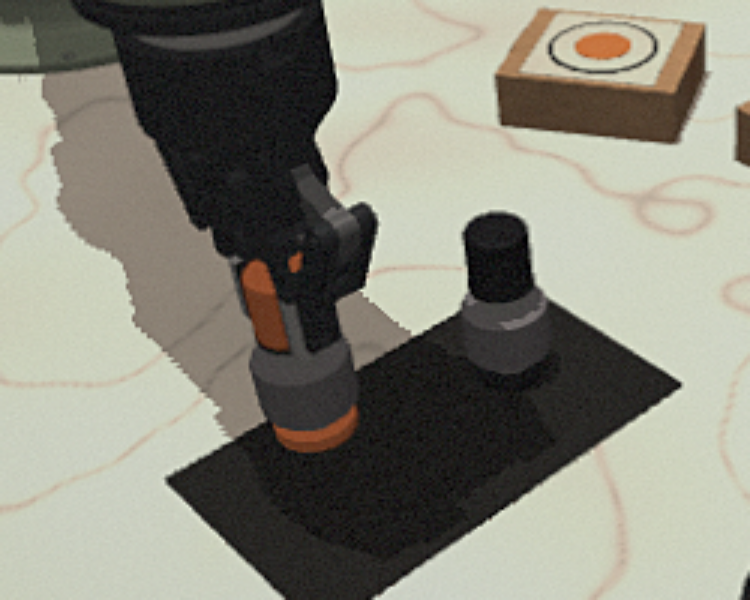

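Run:
```python
from h import *
movel([532,-319.2,205],max_speed=150); movel([640,54.5,205],R(1),max_speed=150); movel([640,54.5,125],max_speed=100)
wait(.4); c=camera("scene"); cv2.imwrite("pics/s2.png",cv2.resize(c["image"][120:320,270:520],(750,600)))
t=read_state(); print(t["eef_pos"],t["ft_force"],t["tool_rot"][:,2],t["time"])
```

```text
[640.04133347  54.45908392 125.14071322] [-0.89066358  0.85111947 -0.10139048] [ 1.79309346e-04 -5.29104745e-05 -9.99999983e-01] 10.4917
```

View pics/s2.png

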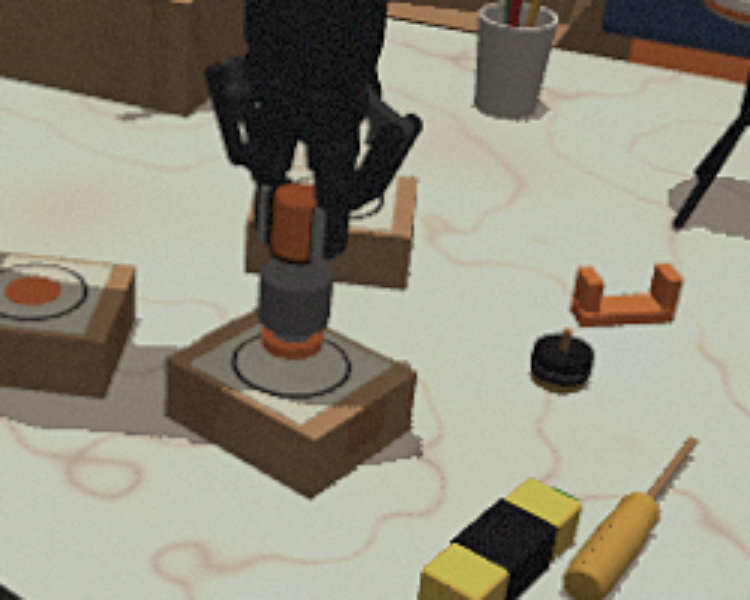

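The stamp hangs upright, with its pad (crop ~293,345) over the empty ring (ring centre ~291,365). It is about 16 mm above the carton, so I'll press.

Run:
```python
from h import *
def fz(): wait(.15); return np.mean([read_state()["ft_force"][2]])
movel([640,54.5,112],max_speed=50); wait(.3); f0=fz(); print("base",f0,read_state()["eef_pos"])
z=112; zc=None
while z>97:
    z-=1.5 if z>104 else 0.8
    movel([640,54.5,z],max_speed=15); f=fz()-f0; a=read_state()["eef_pos"]; print(round(z,1),np.round(a,2),round(f,2))
    if f>9.8: break
wait(.7); t=read_state(); print("hold",t["ft_force"][2]-f0,t["eef_pos"])
c=camera("scene"); cv2.imwrite("pics/s3.png",cv2.resize(c["image"][120:320,270:520],(750,600)))
movel([640,54.5,z+15],max_speed=30); movel([640,54.5,205],max_speed=120)
c=camera("scene"); cv2.imwrite("pics/s4.png",cv2.resize(c["image"][120:320,270:520],(750,600)))
t=read_state(); print(t["time"],t["finger_gap"])
```

```text
base -2.1650178877568047 [640.03345409  54.520378   112.08670021]
110.5 [639.98  54.49 110.49] 0.57
109.0 [640.21  54.54 109.21] 4.7
107.5 [640.19  54.52 107.64] 5.85
106.0 [640.18  54.54 106.16] 7.94
104.5 [640.16  54.53 104.7 ] 8.51
103.0 [640.2   54.53 103.28] 9.64
102.2 [640.2   54.57 102.54] 9.47
101.4 [640.19  54.52 101.77] 10.28
hold 12.01610928259863 [640.20301806  54.53826893 101.76212306]
16.8917 30.81601367954682
```

View pics/s3.png

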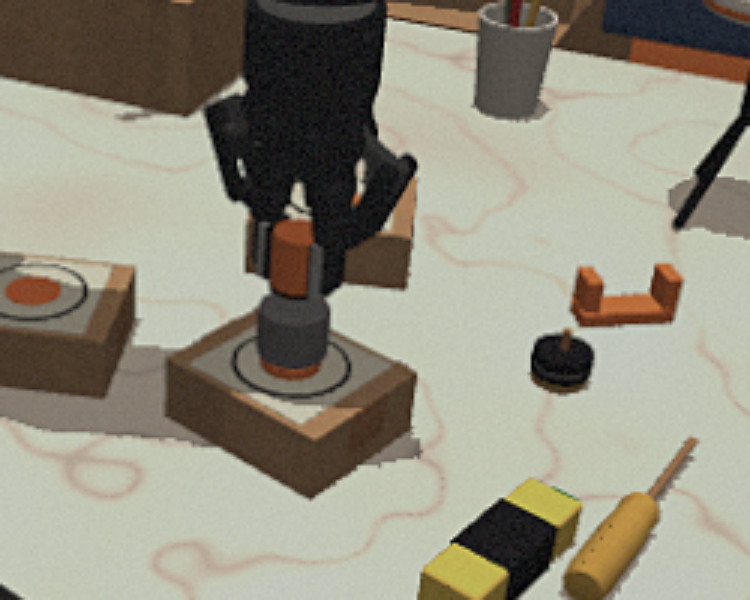

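View pics/s4.png

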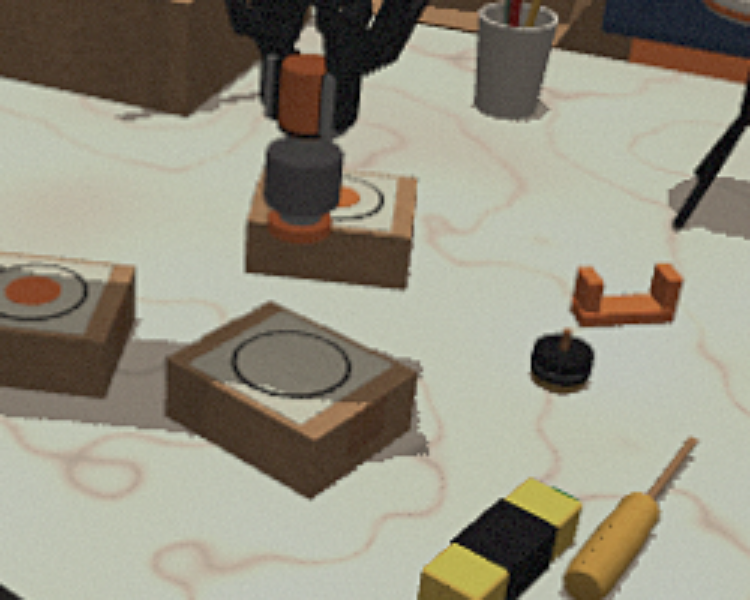

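Run:
```python
from h import *
movel([532,-319.2,205],R(1),max_speed=160); movel([532,-319.2,75],max_speed=90); movel([532,-319.2,70],max_speed=20); wait(.3)
f0=read_state()["ft_force"][2]
z=70
while z>64.5:
    z-=.6; movel([532,-319.2,z],max_speed=15); wait(.1); f=read_state()["ft_force"][2]-f0; print(round(z,1),round(f,2))
    if f>2: break
open_gripper(); wait(.4); print(read_state()["time"],read_state()["finger_gap"],read_state()["eef_pos"])
movel([532,-319.2,190],max_speed=90)
c=camera("scene"); cv2.imwrite("pics/s5.png",c["image"]); c=camera("top"); P=cloud(c)
im=c["image"].astype(int);
for n,m in (("scene",None),):
    c=camera(n); P=cloud(c); im=c["image"].astype(int); q=P[(im[...,2]>im[...,0]+60)&(P[...,2]>95)&(P[...,2]<112)]; q=q[np.hypot(*(q[:,:2]-[532,-319]).T)<40]
    print(len(q),np.median(q,0),q[:,2].max())
print(read_state()["time"])
```

```text
69.4 -0.73
68.8 -1.01
68.2 -0.2
67.6 0.38
67.0 4.58
24.4917 85.62365981130812 [ 531.98464298 -319.21433081   66.99233658]
420 [ 535.84874639 -321.13776085  104.43377351] 106.64431744161465
26.1583
```

View pics/s5.png

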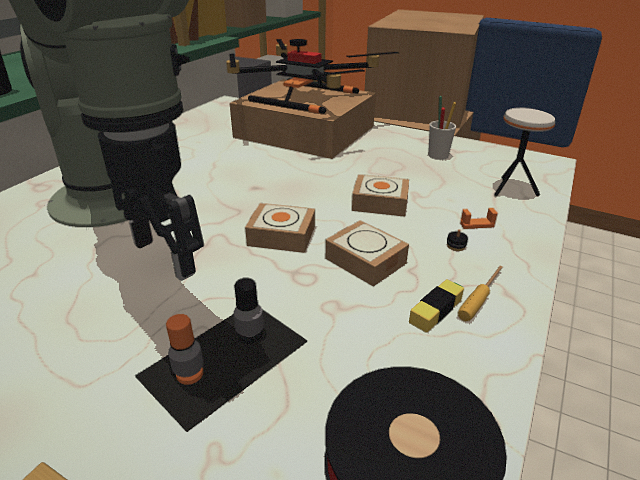

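The orange stamp is back upright at (185,350), the cartons are where they were, and the gripper is clear. I'm handing it in.

```bash
python3 -c "
from h import *
print(finish_job())"
```

```text
the job is handed in; nothing more can be done
None
```

I pressed the stamp about 7.5 mm into the empty ring at 10–12 N and held it over 0.7 s, stood it upright on the mat again and handed in at about 26 s; the cartons look unmoved, but no orange print shows in the later camera pictures, so I'm relying on the force and travel readings.

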